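# Seat a line card with its injector levers

### The job

The top card of the telephone unit on the desk has only been slid part of the way in and its two blue levers hang loose. Swing both levers fully out, push the card along its guides by the middle of its panel until you feel it meet its plugs, then swing both levers in until each one snaps behind its orange catch and the card is fully home and straight. Work gently: never force the card or its levers, and leave the other things on the desk where they are.

Things in the scene. Friction and masses are not known exactly. Their poses are not given: they have to be found in the camera images.
- unit: desktop telephone unit: off-white metal case 200 (x) x 274 (y) x 108 mm high, fixed on the desk. Origin: middle of its underside; x points from its front to its back, z up. Its front opening at x = -100 mm holds three plug-in cards at mid-heights 26, 56 and 86 mm; the lower two are seated with their levers shut (reaching 20 mm before the panels). Leave those alone.
- seat (a point): point of the unit where the top card's origin lies when fully home: x = -104.6 mm, y = 0, z = 86 mm in the unit's frame. 9 mm before it the card's plugs meet the sockets at the back, which take nearly 50 N to mate: a push on the panel meets a clear stop there (15 N is a sure sign). Only the levers draw the card on, about 9.5 mm over their last 0.9 rad.
- lip_left (a point): middle of the inner edge of the aluminium lip (3 mm thick) at the left side of the front opening, at the top card's height; the right one mirrors it. Lever forks pass inside the lips only when the levers are fully out (beyond 1.2 rad) as the card goes in. A lever partly in butts on its lip, turns in and jams the card short.
- card: drawn-out card in the top slot: aluminium panel 200 x 27.5 mm with black jacks, green board in two guides (play 1 mm sideways, 2 mm up). About 0.7 kg, slides with a few newtons. Origin: middle of the panel's outer face; x points into the unit, y left, z up. Push on the plain 50 mm wide part between the catches. Closing one lever alone cocks it a little.
- lever_left (a joint): Left (+y) blue lever of the drawn-out card, upright hinge pin. 0 = swung in, flat along the panel behind its orange catch; grows as it swings out (clockwise seen from above) to 1.34 rad = fully out, pointing away from the unit. Turns lightly and stays where left until its steel fork grips the unit's lip; then 6 to 20 N near its end swings it in.
- lever_left_pivot (a point): centre of the left (+y) lever's hinge pin, at mid-height; on the card, 6 mm behind the panel's face, 112 mm to the left of its middle. At joint 0 the straight handle (10 mm thick, 14 mm high) is parallel to the panel, its middle plane 15 mm in front of the pin, from 8 to 79 mm off the pin towards the card's middle, 4 mm clear of the panel; it turns about the pin with the joint.
- lever_left_tip (a point): middle of the rounded end (radius 5 mm, 14 mm high) of the left (+y) lever, 75.5 mm from its hinge pin, at mid-height.
- catch_left (a point): orange spring catch of the left (+y) lever on the panel, 12 mm high, 22 mm in front of the pin. It gives way by 3 mm as the lever's end passes (last 0.15 rad; some 5 N more), then snaps back in front of it and holds it.
- lever_right (a joint): Right (-y) blue lever of the drawn-out card, upright hinge pin. 0 = swung in, flat along the panel behind its orange catch; grows as it swings out (counter-clockwise seen from above) to 1.34 rad = fully out, pointing away from the unit. Turns lightly and stays where left until its steel fork grips the unit's lip; then 6 to 20 N near its end swings it in.
- lever_right_pivot (a point): centre of the right (-y) lever's hinge pin, at mid-height; on the card, 6 mm behind the panel's face, 112 mm to the right of its middle. At joint 0 the straight handle (10 mm thick, 14 mm high) is parallel to the panel, its middle plane 15 mm in front of the pin, from 8 to 79 mm off the pin towards the card's middle, 4 mm clear of the panel; it turns about the pin with the joint.
- lever_right_tip (a point): middle of the rounded end (radius 5 mm, 14 mm high) of the right (-y) lever, 75.5 mm from its hinge pin, at mid-height.
- catch_right (a point): orange spring catch of the right (-y) lever on the panel, 12 mm high, 22 mm in front of the pin. It gives way by 3 mm as the lever's end passes (last 0.15 rad; some 5 N more), then snaps back in front of it and holds it.
- mug: dark blue mug, 85 mm wide, 96 mm high; origin at the middle of its underside. A bystander.
- clip_dish: small dark dish of paper clips, 97 mm across, 24 mm high; origin at the middle of its underside. A bystander.
- calculator: grey desk calculator, 154 x 100 x 20 mm; origin at the middle of its underside. A bystander.
- stapler: black stapler, 145 mm long, 57 mm high; origin at the middle of its underside. A bystander.
- screwdriver: screwdriver with a red handle, 150 mm long; origin at its underside near the middle. A bystander.
- blank: bare aluminium blanking plate that used to close the slot, 236 x 27.5 x 6 mm, lying on the desk; origin at the middle of its underside. A bystander.

How it is judged (in metres and radians):
On the way, in this order (a step that is already met when the one before it is completed fails the run):
1. the card is pushed in until its plugs meet the sockets, with both levers out so that their forks stand behind the lips (x of card in the frame of unit above -0.1147 m and value of joint each of lever_left, lever_right above 0.5 rad), for 0.1 s.
2. at least one lever has been swung in and drawn the card on (value of joint any of lever_left, lever_right below 0.3 rad and x of card in the frame of unit above -0.1125 m), for 0.1 s.
At the end, for the whole second after the job is handed in: Both levers are in behind their catches (each within 0.06 rad of flat), the card is fully home (its panel within 1.4 mm of the seated depth), straight in the unit (within 0.012 rad) and at rest (value of joint each of lever_left, lever_right below 0.06 rad and x of card in the frame of unit above -0.106 m and angle between the x axis of card and the x axis of unit, either way round below 0.012 rad and linear speed of card below 0.01 m/s); the robot touches nothing.
It fails at once if the robot presses on the card or its levers with more than 45 N (contact force between any of the fingers, the arm and card above 45 N).
It fails at once if a bystander is moved by more than 20 mm (distance of any of mug, clip_dish, calculator, stapler, screwdriver, blank from where it was at the start of the episode above 0.02 m).
It also fails if it takes over 70 s, if anything falls off the work surface, if the arm or the gripper's body presses on something with over 40 N, if the wrist force passes 120 N, or if a joint passes its speed limit or range.

### The arm

A 6-joint arm with a two-finger parallel gripper is mounted at the origin on a cart in front of the work surface, level with it; the furniture and walls round the work are solid. World frame = base frame: x ahead of the robot, y to its left, z up, the work surface at z = 0. Lengths are in m, angles in degrees, forces in N, time in s.
With the tool pointing down it reaches from about 0.35 to 0.875 m from the base axis. Payload 4.2 kg.
Tool frame: the origin (TCP) lies between the finger pads; the fingertips stand 25 mm ahead of it and the grasp point (between the pads) lies 6 mm ahead of it (r.tips_ahead is the distance from the TCP to the fingertips, in m); z points along the fingers, y is the direction in which the jaws open and shut (so a half turn about z gives the same grasp; the last joint's range is limited). The gripper opens to 87 mm and grips with 3 to 60 N. Pads are 19 mm wide; open, the fingers measure 117 mm over their backs; the gripper's body (75 mm by 190 mm) begins 51 mm behind the grasp point.
Start: joints at [80.478, 22.042, 0.453, 0, -68.411, -14.817], TCP at [0.258, 0.569, 0.248] pointing down, gripper open.
Joint ranges: [-179.83, 179.83], [-69.29, 118.12], [-61.27, 80.66], [-181.25, 117.63], [-171.15, -9.14], [-177.46, 177.46]. Speed limits (degrees/s): [159.86, 159.86, 180, 180, 180, 180].

### API

Orientations are given as a 3x3 rotation matrix whose columns are the frame's x, y, z axes.
In Python, from station import r, vision, finish_job gives the robot as it stands.
- The arm moves only by the shell command python3 -m jog 'ROWS'. ROWS is a JSON object of lists of equal length, an entry for each row: "rot": the turn, a rotation vector about the world's x, y, z in degrees, a list of three; "delta_pos": the shift along the world's x, y, z in mm, a list of three; "grip": the opening in per cent of the stroke, from 0 (shut) to 100 (fully open). A call has 1 to 10 rows; each row shifts and turns the commanded pose from where the row before left it; what a row does not reach is not made up. A row lasts 1/12 s, in which the tool goes at most 41.7 mm and 7.16 degrees, less where a joint would pass 70% of its speed; a pose out of reach is approached as far as the arm can. A call with a gripper value outside its range is refused whole. The fingers move at their own pace and stop on an object; the grip force is fixed at half the most. Time passes only in rows, so rows that do not move let the fingers close. It gives the time, the measured TCP pose, the force and the opening at its end, in the units of the state.
- r.sense(): the state, without advancing time (a new reading comes with each control period).
- vision.capture(name): name is "side" or "top" or "wrist"; returns a dict with "frame" (384x512x3 uint8, red, green, blue), "K" (3x3 intrinsics, pixels), "xyz" and "orientation" of the camera in the world. Camera axes: x right, y up, looking along -z (the intrinsics and any distortion apply to the point x, -y, -z); pixel columns grow to the right and rows downward; lengths in m; the calibration is good to about 2 mm. The wrist camera is an equidistant fisheye: a pixel r from the principal point sees the ray r / f radians off the axis. A picture is of the moment at which its call begins. There is no depth.
- finish_job(): hands the job in, once; it reports no verdict.
The state is a dict: "time_s": time; "joints": joint angles; "joint_velocities": joint speeds; "effort": joint torques, N m; "tcp_pos": TCP position; "ee_rot": TCP orientation; "wrist_force": force on the tool from outside, world axes, zero at the start; "moment": the same for the moment, N m; "gripper_width": opening from 0.0 (shut) to 1.0 (fully open).
Only numpy, scipy, OpenCV 4.12 (cv2) and the standard library are available. Lean on these libraries where they do the work, as an engineer would, in place of code of your own. Each camera call takes 0.05 s, during which the arm holds its last target. There are 200 camera calls.

## Working session

There is one attempt and no reset: what is moved stays moved. The work goes in short steps, Python scripts to look and compute and a shell command to move; the robot and the scene stay as the last step left them, time stands still between calls to the robot, and variables do not carry over. Pictures are saved under pics/ and viewed, about 8 in all and at most 12, crops included, and the job is handed in when it is done.

```bash
ls; mkdir -p pics; python3 - <<'E'
from station import r,vision
import cv2,numpy as np
for n in("top","side"):
    c=vision.capture(n); cv2.imwrite(f"pics/{n}0.png",cv2.cvtColor(c["frame"],cv2.COLOR_RGB2BGR))
    print(n,c["K"],c["xyz"],c["orientation"],[k for k in c])
s=r.sense(); print(s)
E
```

```text
pics
top [[393.09611537   0.         258.5737834 ]
 [  0.         393.09611537 189.15264419]
 [  0.           0.           1.        ]] [ 0.31291375 -0.01246907  1.15725837] [[-0.10555659  0.97081019 -0.21537265]
 [-0.99439903 -0.10420971  0.01763237]
 [-0.00532624  0.21602757  0.97637274]] ['frame', 'K', 'xyz', 'orientation']
side [[487.83311915   0.         258.51037365]
 [  0.         487.83311915 188.7356778 ]
 [  0.           0.           1.        ]] [ 0.31888716 -1.27990321  0.60188655] [[ 9.81089855e-01  7.39921524e-02 -1.78851499e-01]
 [-1.93550772e-01  3.79310491e-01 -9.04799232e-01]
 [ 8.92207159e-04  9.22306193e-01  3.86458912e-01]] ['frame', 'K', 'xyz', 'orientation']
{'time_s': 0.1, 'joints': array([ 8.04793960e+01,  2.20883145e+01,  3.86879503e-01, -2.59506680e-02,
       -6.84129293e+01, -1.48178799e+01]), 'joint_velocities': array([-0.02793345, -0.11474084,  0.16221167,  0.00437807,  0.02931097,
       -0.04069099]), 'effort': array([-4.80111376e-04, -3.91685951e+01,  1.87936503e+01,  4.23188925e+00,
        1.34841318e-02, -7.37070923e-05]), 'tcp_pos': array([0.25734166, 0.56901054, 0.2465417 ]), 'ee_rot': array([[ 9.11057846e-01, -4.12277874e-01, -7.45497810e-04],
       [-4.12278535e-01, -9.11055873e-01, -1.89884466e-03],
       [ 1.03661483e-04,  2.03731007e-03, -9.99997919e-01]]), 'wrist_force': array([ 0.46413711,  0.54008035, -0.38026807]), 'moment': array([-0.05354884, -0.05374613,  0.05438928]), 'gripper_width': 1.0021050416551935}
```

View pics/top0.png

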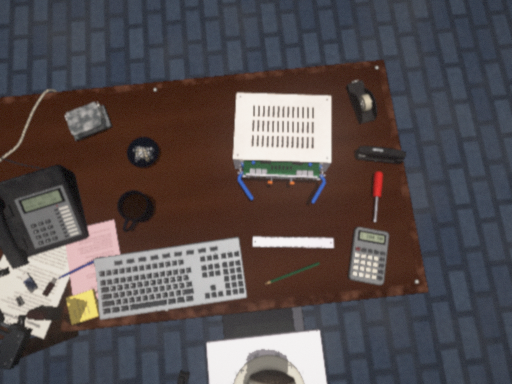

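View pics/side0.png

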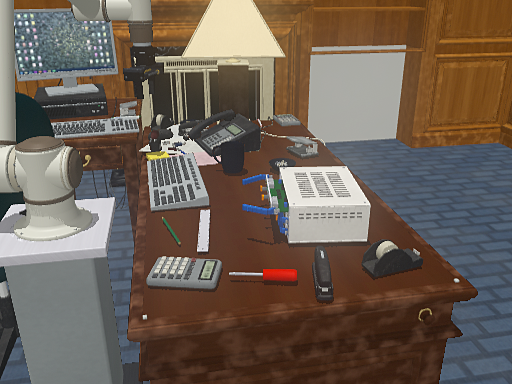

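Top view: the unit's white roof spans about (234,94)-(332,163). The levers are at (245,188) and (319,191), and the orange catches at (270,182) and (292,182). I'll measure these.

```bash
cat > h.py <<'E'
from station import r,vision
import cv2,numpy as np
def cap(n):
    return vision.capture(n)
def cast(c,uv,z):
    K=c["K"];uv=np.atleast_2d(np.array(uv,float))
    d=np.c_[(uv[:,0]-K[0,2])/K[0,0],-(uv[:,1]-K[1,2])/K[1,1],-np.ones(len(uv))]@np.array(c["orientation"]).T
    o=np.array(c["xyz"]);return o+d*((z-o[2])/d[:,2])[:,None]
def proj(c,P):
    p=(np.atleast_2d(P)-c["xyz"])@np.array(c["orientation"]);K=c["K"]
    return np.c_[K[0,0]*p[:,0]/-p[:,2]+K[0,2],K[1,1]*-p[:,1]/-p[:,2]+K[1,2]]
def masks(c):
    h=cv2.cvtColor(c["frame"],cv2.COLOR_RGB2HSV)
    blue=cv2.inRange(h,(100,150,90),(125,255,255)); orange=cv2.inRange(h,(5,150,120),(18,255,255))
    white=cv2.inRange(h,(0,0,200),(180,45,255)); return blue,orange,white
def blobs(m,amin=6):
    n,l,s,ce=cv2.connectedComponentsWithStats(m)
    return [(s[i,4],ce[i].round(1),(l==i)) for i in range(1,n) if s[i,4]>=amin]
E
python3 - <<'E'
from h import *
c=cap("top");b,o,w=masks(c)
b[:85]=0;b[210:]=0;b[:,:225]=0;b[:,345:]=0
o[:165]=0;o[195:]=0;o[:,:225]=0;o[:,345:]=0
for n,m,z in(("blue",b,.093),("orange",o,.09)):
    for a,ce,mm in blobs(m,4):
        P=np.argwhere(mm)[:,::-1].astype(np.float32); X=cast(c,P,z)[:,:2]*1000
        q=cv2.minAreaRect(X.astype(np.float32)); print(n,a,ce,X.mean(0).round(1),[np.round(k,1) for k in q]); 
        print(cv2.fitLine(X.astype(np.float32),cv2.DIST_L2,0,.01,.01).ravel().round(3))
w[:80]=0;w[190:]=0;w[:,:225]=0;w[:,345:]=0
a,ce,mm=max(blobs(w),key=lambda t:t[0]);P=np.argwhere(mm)[:,::-1].astype(np.float32)
X=cast(c,P,.108)[:,:2].astype(np.float32)*1000
q=cv2.minAreaRect(X);print(a,q,cv2.boxPoints(q).round(1))
f=cv2.cvtColor(c["frame"],cv2.COLOR_RGB2BGR)[85:210,225:345];cv2.imwrite("pics/c1.png",cv2.resize(f,None,fx=5,fy=4.6,interpolation=cv2.INTER_CUBIC) if 0 else cv2.resize(f,None,fx=4.8,fy=4.8,interpolation=cv2.INTER_CUBIC))
E
```

```text
blue 4 [253.  161.8] [628.  -24.4] [array([628.7, -24.5]), array([5.6, 2.9]), np.float64(83.9)]
[ 1.10000e-01  9.94000e-01  6.27954e+02 -2.44230e+01]
blue 84 [244.2 187.3] [557.2   7.4] [array([557. ,   7.6]), array([76.2, 13. ]), np.float64(22.4)]
[9.0800e-01 4.1900e-01 5.5721e+02 7.3670e+00]
blue 65 [318.5 190.4] [ 526.4 -196.4] [array([ 527.6, -197. ]), array([10.7, 72.9]), np.float64(58.5)]
[   0.827   -0.562  526.417 -196.423]
orange 15 [269.5 181.9] [565.8 -64.2] [array([565.4, -64.2]), array([10., 10.]), np.float64(39.6)]
[ 1.65000e-01  9.86000e-01  5.65806e+02 -6.41790e+01]
orange 14 [292.1 182.9] [ 556.2 -126.5] [array([ 555.9, -126.3]), array([ 7.6, 12.6]), np.float64(20.9)]
[ 3.17000e-01 -9.48000e-01  5.56247e+02 -1.26544e+02]
5488 ((717.709716796875, -116.99465942382812), (270.83892822265625, 199.33070373535156), 81.76805877685547) [[ 599.7 -236.7]
 [ 797.  -265.3]
 [ 835.7    2.8]
 [ 638.5   31.3]]
```

View pics/c1.png

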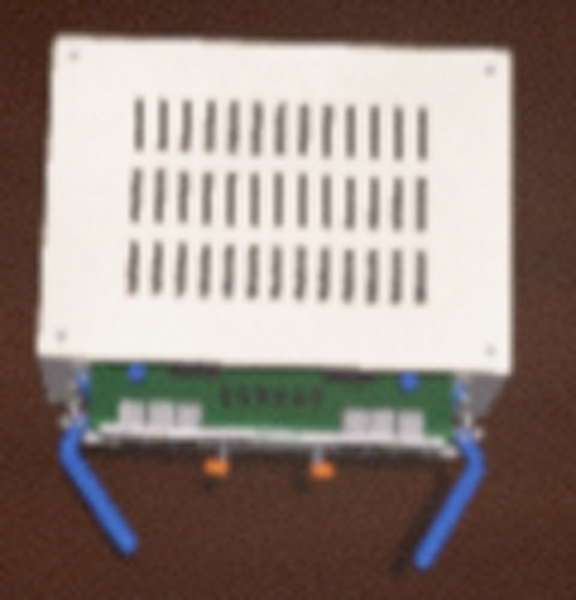

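```bash
cat >> h.py <<'E'
C=np.array([717.7,-117.0]);YAW=-8.23
ca,sa=np.cos(np.radians(YAW)),np.sin(np.radians(YAW));U=np.array([[ca,-sa],[sa,ca]])
def st():
    s=r.sense();p=s["tcp_pos"]*1000;u=(p[:2]-C)@U
    f=s["wrist_force"];j=np.degrees(np.arctan2(s["ee_rot"][1,1],s["ee_rot"][0,1]))
    print("t%.2f unit xy"%s["time_s"],u.round(1),"z %.1f"%p[2],"jaw",round(j,1),"F unit",(f[:2]@U).round(1),f[2].round(1),"grip",round(s["gripper_width"],3))
    return u,p
def to(x,y,z):
    u,p=st();d=U@(np.array([x,y])-u);print("to",(x,y,z),"delta",d.round(1),round(z-p[2],1))
E
R='[0,0,-4.1]'; D='[15,-33.2,-2]'
python3 -m jog '{"rot":[[0,0,-4.1],[0,0,-4.1],[0,0,-4.1],[0,0,-4.1],[0,0,-4.1],[0,0,-4.1],[0,0,-4.1],[0,0,-4.1],[0,0,-4.1]],"delta_pos":[[15,-33.2,-2],[15,-33.2,-2],[15,-33.2,-2],[15,-33.2,-2],[15,-33.2,-2],[15,-33.2,-2],[15,-33.2,-2],[15,-33.2,-2],[15,-33.2,-2]],"grip":[0,0,0,0,0,0,0,0,0]}'
python3 -m jog '{"rot":[[0,0,-4.1],[0,0,-4.1],[0,0,-4.1],[0,0,-4.1],[0,0,-4.1],[0,0,-4.1],[0,0,-4.1],[0,0,-4.1],[0,0,-4.1],[0,0,0]],"delta_pos":[[15,-33.2,-2],[15,-33.2,-2],[15,-33.2,-2],[15,-33.2,-2],[15,-33.2,-2],[15,-33.2,-2],[15,-33.2,-2],[15,-33.2,-2],[15,-33.2,-2],[0,0,0]],"grip":[0,0,0,0,0,0,0,0,0,0]}'
python3 -c "
from h import *
to(-200,58,100)
c=cap('wrist');print(c['K'],c['xyz'],c['orientation']);cv2.imwrite('pics/w1.png',cv2.cvtColor(c['frame'],cv2.COLOR_RGB2BGR))"
```

```text
time_s: 0.9
tcp_pos: [0.3927, 0.2688, 0.2294]
ee_rot: [[0.478, -0.878, -0.0], [-0.878, -0.478, -0.0], [-0.0, 0.0, -1.0]]
wrist_force: [0.6, 0.2, -0.6]
gripper_width: 0.402
time_s: 1.73
tcp_pos: [0.5288, -0.0327, 0.2105]
ee_rot: [[-0.15, -0.989, -0.001], [-0.989, 0.15, -0.001], [0.001, 0.001, -1.0]]
wrist_force: [-0.1, 1.0, 0.3]
gripper_width: 0.006
t1.73 unit xy [-199.    56.4] z 210.5 jaw 171.4 F unit [-0.3  1. ] 0.3 grip 0.006
to (-200, 58, 100) delta [-0.8  1.7] -110.5
[[297.31863964   0.         249.93276491]
 [  0.         297.31863964 193.02579502]
 [  0.           0.           1.        ]] [ 0.51637375 -0.10850535  0.34764634] [[-9.88650942e-01 -1.44290187e-01 -4.18289114e-02]
 [ 1.50230873e-01 -9.49505424e-01 -2.75445340e-01]
 [ 2.72812622e-05 -2.78603288e-01  9.60406272e-01]]
```

View pics/w1.png

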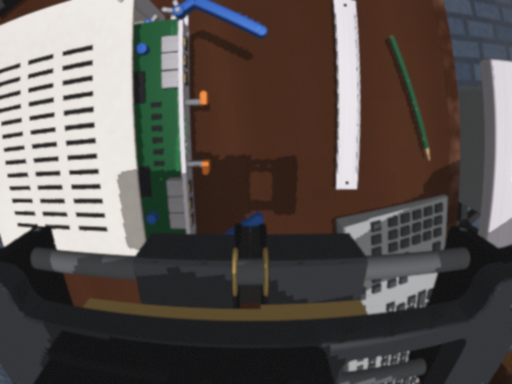

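The wrist view shows the catches at (204,97) and (207,166), with the right lever running (180,8)-(265,32). The closed fingers are at (250,265), just inside the left lever. I'll cross-check these positions with the fisheye model.

```bash
cat >> h.py <<'E'
def castw(c,uv,z):
    K=c["K"];uv=np.atleast_2d(np.array(uv,float));q=(uv-[K[0,2],K[1,2]])/K[0,0];t=np.linalg.norm(q,axis=1)
    s=np.sin(t)/t;d=np.c_[q[:,0]*s,-q[:,1]*s,-np.cos(t)]@np.array(c["orientation"]).T
    o=np.array(c["xyz"]);return ((o+d*((z-o[2])/d[:,2])[:,None])[:,:2]*1000-C)@U
E
python3 - <<'E'
from h import *
c=cap("wrist");b,o,w=masks(c)
for n,m,z in(("blue",b,.093),("orange",o,.090)):
    for a,ce,mm in blobs(m,25):
        X=castw(c,np.argwhere(mm)[:,::-1],z).astype(np.float32)
        print(n,a,ce,X.mean(0).round(1),[np.round(k,1) for k in cv2.minAreaRect(X)],X.min(0).round(1),X.max(0).round(1),cv2.fitLine(X,cv2.DIST_L2,0,.01,.01).ravel().round(3))
print("panel front edge top",castw(c,[[188,60],[191,130],[194,220]],.0997).round(1),"roof edge",castw(c,[[135,60],[140,160]],.108).round(1))
E
```

```text
blue 910 [224.7  13.9] [-180.2 -104. ] [array([-176.4, -105.1]), array([19. , 82.4]), np.float64(72.1)] [-214.5 -119.7] [-135.   -84.4] [   0.922   -0.386 -180.168 -104.022]
blue 109 [140.4  46.1] [-105.4  -79.9] [array([-105.4,  -79.9]), array([ 9.4, 11. ]), np.float64(83.1)] [-110.8  -84.9] [-100.2  -74.9] [   0.895   -0.447 -105.379  -79.864]
blue 62 [149.3 216.5] [-105.2   78.1] [array([-105.2,   78.3]), array([8.5, 8.1]), np.float64(42.1)] [-109.2   73.5] [-100.9   82.7] [   0.406    0.914 -105.218   78.105]
blue 139 [252.3 219.8] [-203.2   80.8] [array([-202.8,   81.6]), array([17.4,  8.9]), np.float64(35.6)] [-210.3   75.1] [-193.7   86. ] [   0.91     0.414 -203.224   80.823]
orange 114 [202.2  94.9] [-160.6  -31.9] [array([-160.4,  -31.8]), array([12.4,  7. ]), np.float64(89.2)] [-163.9  -38. ] [-156.9  -25.6] [ 1.26000e-01 -9.92000e-01 -1.60582e+02 -3.18710e+01]
orange 84 [203.8 164.6] [-160.4   29.7] [array([-160.1,   30. ]), array([11. ,  6.3]), np.float64(88.0)] [-163.4   24.5] [-156.9   35.4] [ 1.37000e-01  9.91000e-01 -1.60351e+02  2.96620e+01]
panel front edge top [[-150.3  -61.8]
 [-151.9   -2.1]
 [-150.4   78.5]] roof edge [[-106.3  -64.6]
 [-107.4   21. ]]
```

```bash

python3 -m jog '{"rot":[[0,0,0],[0,0,0],[0,0,0],[0,0,0],[0,0,0],[0,0,0]],"delta_pos":[[0,0,-22],[0,0,-22],[0,0,-22],[0,0,-22],[0,0,-22],[0,0,0]],"grip":[0,0,0,0,0,0]}' >/dev/null; python3 -c "from h import *;st()"
python3 -m jog '{"rot":[[0,0,0],[0,0,0],[0,0,0],[0,0,0],[0,0,0],[0,0,0],[0,0,0],[0,0,0]],"delta_pos":[[0.6,4,0],[0.6,4,0],[0.6,4,0],[0.6,4,0],[0.6,4,0],[0.6,4,0],[0.6,4,0],[0,0,0]],"grip":[0,0,0,0,0,0,0,0]}' >/dev/null; python3 -c "from h import *;st()"
python3 -m jog '{"rot":[[0,0,0],[0,0,0],[0,0,0],[0,0,0]],"delta_pos":[[0.3,2,0],[0.3,2,0],[0.3,2,0],[0,0,0]],"grip":[0,0,0,0]}' >/dev/null; python3 -c "from h import *;st()"
```

```text
t2.33 unit xy [-204.4   60.9] z 97.7 jaw 171.9 F unit [-0.7  1. ] -0.6 grip 0.009
t3.00 unit xy [-200.4   89.9] z 101.9 jaw 171.9 F unit [0.6 1.3] -0.9 grip 0.004
t3.33 unit xy [-200.6   95.1] z 101.5 jaw 171.9 F unit [ 1.  -0.5] 0.1 grip 0.001
```

```bash

python3 -m jog '{"rot":[[0,0,0],[0,0,0],[0,0,0],[0,0,0]],"delta_pos":[[0.2,1,0],[0.2,1,0],[0,0,0],[0,0,0]],"grip":[0,0,0,0]}' >/dev/null; python3 -c "from h import *;st()"
python3 - <<'E'
from h import *
c=cap("wrist");b,o,w=masks(c);b[:, :180]=0
for a,ce,mm in blobs(b,25):
    X=castw(c,np.argwhere(mm)[:,::-1],.093).astype(np.float32);print(a,ce,X.min(0).round(1),X.max(0).round(1))
c=cap("top");b,o,w=masks(c);b[:165]=0;b[215:]=0;b[:,:225]=0;b[:,345:]=0
for a,ce,mm in blobs(b,10):
    X=((cast(c,np.argwhere(mm)[:,::-1],.093)[:,:2]*1000-C)@U).astype(np.float32);d=cv2.fitLine(X,cv2.DIST_L2,0,.01,.01).ravel();print("top",a,ce,"angle",np.arctan(abs(d[0]/d[1])),X.min(0),X.max(0))
cv2.imwrite("pics/c2.png",cv2.resize(cv2.cvtColor(c["frame"],cv2.COLOR_RGB2BGR)[150:230,225:345],None,fx=5,fy=5,interpolation=cv2.INTER_CUBIC))
E
```

```text
t3.67 unit xy [-200.5   96.8] z 101.6 jaw 171.9 F unit [ 1.4 -3.5] 0.3 grip 0.002
top 62 [317.5 191.4] angle 1.0911307 [-211.3673  -118.23874] [-145.05034  -85.38095]
```

View pics/c2.png

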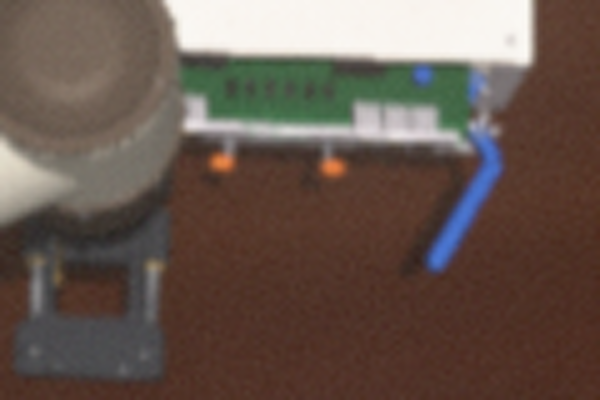

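The arm hides the left lever in the top view. The right lever (430,265 in the crop) and the catches are untouched. A 3.5 N reaction at the predicted stop position suggests the left lever is out, so I'll push 1 mm more and then go to the right lever.

```bash

python3 -m jog '{"rot":[[0,0,0],[0,0,0],[0,0,0]],"delta_pos":[[0.2,1,0],[0,0,0],[0,0,0]],"grip":[0,0,0]}' >/dev/null; python3 -c "from h import *;st()"
python3 -m jog '{"rot":[[0,0,0],[0,0,0],[0,0,0],[0,0,0],[0,0,0],[0,0,0],[0,0,0],[0,0,0]],"delta_pos":[[-3,-22,0],[-3.2,-22,0],[-3.2,-22,0],[-3.2,-22,0],[-3.2,-22,0],[-3.2,-22,0],[-3.2,-22,0],[0,0,0]],"grip":[0,0,0,0,0,0,0,0]}' >/dev/null; python3 -c "from h import *;st()"
python3 -m jog '{"rot":[[0,0,0],[0,0,0],[0,0,0],[0,0,0],[0,0,0],[0,0,0],[0,0,0],[0,0,0]],"delta_pos":[[-0.6,-4,0],[-0.6,-4,0],[-0.6,-4,0],[-0.6,-4,0],[-0.6,-4,0],[-0.6,-4,0],[-0.6,-4,0],[0,0,0]],"grip":[0,0,0,0,0,0,0,0]}' >/dev/null; python3 -c "from h import *;st()"
```

```text
t4.02 unit xy [-200.5   98. ] z 101.6 jaw 171.9 F unit [ 1.7 -4.5] -0.7 grip 0.005
t4.68 unit xy [-200.9  -59.2] z 101.3 jaw 171.6 F unit [0.2 0.5] 1.2 grip 0.007
t5.35 unit xy [-200.7  -86.3] z 101.5 jaw 171.8 F unit [ 0.3 -0. ] -0.9 grip 0.006
```

```bash

python3 -m jog '{"rot":[[0,0,0],[0,0,0],[0,0,0],[0,0,0],[0,0,0],[0,0,0]],"delta_pos":[[-0.3,-2,0],[-0.3,-2,0],[-0.3,-2,0],[-0.3,-2,0],[0,0,0],[0,0,0]],"grip":[0,0,0,0,0,0]}' >/dev/null; python3 -c "from h import *;st()"
python3 -m jog '{"rot":[[0,0,0],[0,0,0],[0,0,0]],"delta_pos":[[-0.2,-1,0],[-0.1,-1,0],[0,0,0]],"grip":[0,0,0]}' >/dev/null; python3 -c "from h import *;st()"
python3 -m jog '{"rot":[[0,0,0],[0,0,0],[0,0,0]],"delta_pos":[[-0.2,-1,0],[0,0,0],[0,0,0]],"grip":[0,0,0]}' >/dev/null; python3 -c "from h import *;st()"
```

```text
t5.85 unit xy [-200.3  -93.8] z 101.6 jaw 171.9 F unit [0.1 1.2] -0.7 grip 0.007
t6.10 unit xy [-200.1  -95.7] z 101.7 jaw 171.9 F unit [1.6 1.8] -1.5 grip 0.006
t6.35 unit xy [-200.2  -96.8] z 101.7 jaw 171.9 F unit [2.8 2.8] -0.8 grip 0.006
```

```bash

python3 -m jog '{"rot":[[0,0,0],[0,0,0],[0,0,0],[0,0,0]],"delta_pos":[[-0.2,-1,0],[0,0,0],[-0.2,-1,0],[0,0,0]],"grip":[0,0,0,0]}' >/dev/null; python3 -c "from h import *;st()"
python3 -m jog '{"rot":[[0,0,0],[0,0,0],[0,0,0],[0,0,0],[0,0,0],[0,0,0]],"delta_pos":[[2.8,20,0],[2.8,20,0],[2.8,20,0],[2.8,20,0],[2.8,19,0],[0,0,0]],"grip":[0,0,0,0,0,0]}' >/dev/null
python3 - <<'E'
from h import *
to(-185,0,103)
f=[]
for n in("wrist","top"):
    c=cap(n);b,o,w=masks(c)
    if n=="top": b[:165]=0;b[215:]=0;b[:,:225]=0;b[:,345:]=0
    for a,ce,mm in blobs(b,25):
        P=np.argwhere(mm)[:,::-1]
        X=(castw(c,P,.093) if n=="wrist" else (cast(c,P,.093)[:,:2]*1000-C)@U).astype(np.float32)
        d=cv2.fitLine(X,cv2.DIST_L2,0,.01,.01).ravel();print(n,a,ce,"angle",np.arctan(abs(d[0]/d[1])).round(3),X.min(0).round(),X.max(0).round())
    f.append(cv2.cvtColor(c["frame"],cv2.COLOR_RGB2BGR))
a=f[0];t=cv2.resize(f[1][120:240,215:355],None,fx=2.2,fy=3.2) if 0 else cv2.resize(f[1][130:230,235:335],(384,384),interpolation=cv2.INTER_CUBIC)
cv2.imwrite("pics/c3.png",cv2.resize(np.hstack([a,t]),None,fx=.89,fy=.89))
E
```

```text
t6.68 unit xy [-200.2  -98.8] z 101.7 jaw 171.9 F unit [3.8 4.1] -0.9 grip 0.007
t7.18 unit xy [-202.3    2.3] z 101.4 jaw 172.0 F unit [-0.1 -0.4] 0.5 grip 0.006
to (-185, 0, 103) delta [16.8 -4.8] 1.6
wrist 2920 [207.   23.4] angle 1.447 [-221. -131.] [-137. -108.]
wrist 234 [ 76.7 104.4] angle 1.352 [-114.  -87.] [-104.  -77.]
top 73 [323.6 191.7] angle 1.375 [-216. -129.] [-145. -110.]
```

View pics/c3.png

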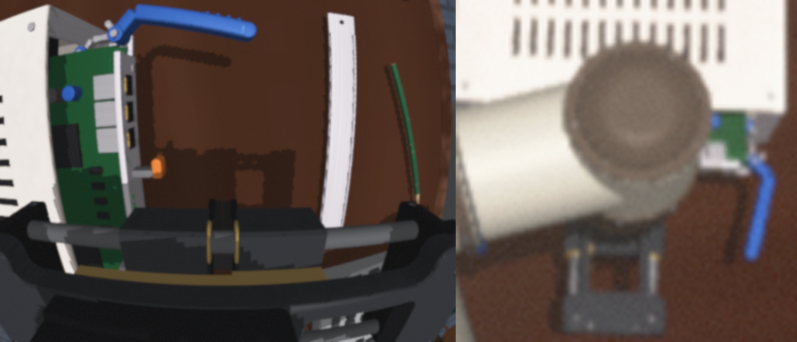

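The right lever is fully out in both views (wrist image 130,15 to 250,30). The left one is hidden, but it gave the same stop force. Next I go to the middle and push the panel.

```bash

python3 -m jog '{"rot":[[0,0,0],[0,0,0],[0,0,0],[0,0,0],[0,0,0]],"delta_pos":[[5.6,-1.6,-1],[5.6,-1.6,-1],[5.6,-1.6,0],[5,-0.7,0],[0,0,0]],"grip":[0,0,0,0,0]}' >/dev/null; python3 -c "from h import *;st()"
python3 -m jog '{"rot":[[0,0,0],[0,0,0],[0,0,0],[0,0,0],[0,0,0],[0,0,0],[0,0,0],[0,0,0]],"delta_pos":[[3,-0.4,0],[3,-0.4,0],[3,-0.4,0],[3,-0.4,0],[3,-0.4,0],[3,-0.4,0],[0,0,0],[0,0,0]],"grip":[0,0,0,0,0,0,0,0]}' >/dev/null; python3 -c "from h import *;st()"
python3 -m jog '{"rot":[[0,0,0],[0,0,0],[0,0,0],[0,0,0],[0,0,0],[0,0,0],[0,0,0],[0,0,0]],"delta_pos":[[2,-0.3,0],[2,-0.3,0],[2,-0.3,0],[2,-0.3,0],[2,-0.3,0],[0,0,0],[0,0,0],[0,0,0]],"grip":[0,0,0,0,0,0,0,0]}' >/dev/null; python3 -c "from h import *;st()"
```

```text
t7.70 unit xy [-177.4   -1.8] z 99.4 jaw 171.8 F unit [-0.  -0.1] 0.1 grip 0.003
t8.37 unit xy [-160.6   -1. ] z 99.5 jaw 171.9 F unit [-0.2 -0.6] 0.3 grip 0.007
t9.03 unit xy [-154.3   -0.9] z 98.6 jaw 171.8 F unit [-7.2  3.3] 4.5 grip 0.007
```

```bash

python3 -m jog '{"rot":[[0,0,0],[0,0,0],[0,0,0],[0,0,0]],"delta_pos":[[2,-0.3,0],[2,-0.3,0],[0,0,0],[0,0,0]],"grip":[0,0,0,0]}' >/dev/null; python3 -c "from h import *;st()"
python3 -m jog '{"rot":[[0,0,0],[0,0,0],[0,0,0],[0,0,0]],"delta_pos":[[2,-0.3,0],[2,-0.3,0],[0,0,0],[0,0,0]],"grip":[0,0,0,0]}' >/dev/null; python3 -c "from h import *;st()
c=cap('wrist');cv2.imwrite('pics/w4.png',cv2.cvtColor(c['frame'],cv2.COLOR_RGB2BGR))"
```

```text
t9.37 unit xy [-150.8   -0.7] z 98.6 jaw 171.8 F unit [-10.    4.8] 5.5 grip 0.009
t9.70 unit xy [-147.1   -0.5] z 98.7 jaw 171.8 F unit [-11.1   5.9] 5.4 grip 0.001
```

View pics/w4.png

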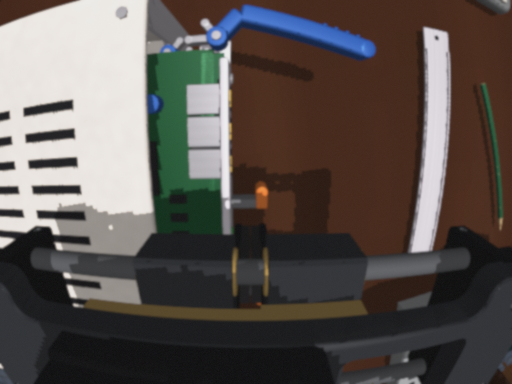

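The card is moving in, with the panel edge at column 226 and the right lever still out at (245,15)-(370,48). There are side forces, so I'll relieve them with small +y and +z shifts while pushing.

```bash

python3 -m jog '{"rot":[[0,0,0],[0,0,0],[0,0,0],[0,0,0]],"delta_pos":[[2,0.7,0.5],[2,0.7,0.5],[0,0,0],[0,0,0]],"grip":[0,0,0,0]}' >/dev/null; python3 -c "from h import *;st()"
python3 -m jog '{"rot":[[0,0,0],[0,0,0],[0,0,0],[0,0,0],[0,0,0]],"delta_pos":[[2,0,0.5],[2,0,0.5],[2,0,0],[0,0,0],[0,0,0]],"grip":[0,0,0,0,0]}' >/dev/null; python3 -c "from h import *;st()"
python3 -m jog '{"rot":[[0,0,0],[0,0,0],[0,0,0],[0,0,0],[0,0,0]],"delta_pos":[[2,-0.2,0],[2,-0.2,0],[1,-0.2,0],[0,0,0],[0,0,0]],"grip":[0,0,0,0,0]}' >/dev/null; python3 -c "from h import *;st()"
```

```text
t10.08 unit xy [-140.1    0.8] z 99.8 jaw 171.8 F unit [-4.   0.7] -0.5 grip 0.005
t10.50 unit xy [-132.1    1.6] z 101.6 jaw 171.9 F unit [-2.5 -0.2] -0.7 grip 0.009
t10.92 unit xy [-127.4    1.8] z 101.6 jaw 171.9 F unit [-4.1  0.4] -0.5 grip 0.004
```

```bash

for i in 1; do python3 -m jog '{"rot":[[0,0,0],[0,0,0],[0,0,0],[0,0,0]],"delta_pos":[[1,-0.1,0],[1,-0.2,0],[0,0,0],[0,0,0]],"grip":[0,0,0,0]}' >/dev/null; python3 -c "from h import *;st()"; done
python3 -m jog '{"rot":[[0,0,0],[0,0,0],[0,0,0],[0,0,0]],"delta_pos":[[1,-0.1,0],[1,-0.2,0],[0,0,0],[0,0,0]],"grip":[0,0,0,0]}' >/dev/null; python3 -c "from h import *;st()
c=cap('wrist');b,o,w=masks(c)
for n,m,z in(('blue',b,.093),('orange',o,.090)):
  for a,ce,mm in blobs(m,25):
    X=castw(c,np.argwhere(mm)[:,::-1],z).astype(np.float32);d=cv2.fitLine(X,cv2.DIST_L2,0,.01,.01).ravel()
    print(n,a,ce,X.mean(0).round(1),np.arctan(abs(d[0]/d[1])).round(2))"
```

```text
t11.25 unit xy [-125.6    1.7] z 101.6 jaw 171.9 F unit [-4.1  0. ] 0.6 grip 0.005
t11.58 unit xy [-124.9    1.6] z 101.5 jaw 171.8 F unit [-7.2  0.7] 2.3 grip 0.003
blue 2932 [295.3  30.4] [-148.4 -116. ] 1.44
blue 731 [238.1 120.3] [-120.1  -69.7] 0.01
orange 230 [244.7 176.6] [-123.2  -40.9] 0.09
orange 239 [262.9 194.9] [-132.7  -31.1] 0.01
```

```bash

python3 -m jog '{"rot":[[0,0,0],[0,0,0],[0,0,0],[0,0,0]],"delta_pos":[[1,-0.1,0],[1,-0.2,0],[0,0,0],[0,0,0]],"grip":[0,0,0,0]}' >/dev/null; python3 -c "from h import *;st()"
python3 -m jog '{"rot":[[0,0,0],[0,0,0],[0,0,0],[0,0,0]],"delta_pos":[[1,-0.1,0],[1,-0.2,0],[0,0,0],[0,0,0]],"grip":[0,0,0,0]}' >/dev/null; python3 -c "from h import *;st()"
python3 -m jog '{"rot":[[0,0,0],[0,0,0],[0,0,0],[0,0,0]],"delta_pos":[[1,-0.1,0],[1,-0.2,0],[0,0,0],[0,0,0]],"grip":[0,0,0,0]}' >/dev/null; python3 -c "from h import *;st()"
```

```text
t11.97 unit xy [-123.9    1.3] z 101.5 jaw 171.8 F unit [-10.    0.3] 4.7 grip 0.005
t12.30 unit xy [-123.8    1.3] z 101.5 jaw 171.8 F unit [-13.7   1.5] 8.3 grip 0.009
t12.63 unit xy [-123.7    1.3] z 101.5 jaw 171.8 F unit [-18.3   1.9] 11.4 grip 0.004
```

```bash

python3 -m jog '{"rot":[[0,0,0],[0,0,0],[0,0,0],[0,0,0],[0,0,0],[0,0,0],[0,0,0],[0,0,0],[0,0,0],[0,0,0]],"delta_pos":[[-10,1.4,0],[-15,2.2,0],[-15,2.2,0],[-10,1.4,20],[-5,15,30],[3,28,30],[3,28,30],[3,28,20],[2,22,0],[0,0,0]],"grip":[0,0,0,0,0,0,0,0,0,0]}' >/dev/null; 
python3 - <<'E'
from h import *
st();f=[]
for n in("wrist","top"):
    c=cap(n);b,o,w=masks(c)
    if n=="top":
        for m in(b,o): m[:155]=0;m[215:]=0;m[:,:225]=0;m[:,345:]=0
    for k,m,z in(("blue",b,.093),("or",o,.09)):
      for a,ce,mm in blobs(m,8):
        P=np.argwhere(mm)[:,::-1]
        X=(castw(c,P,z) if n=="wrist" else (cast(c,P,z)[:,:2]*1000-C)@U).astype(np.float32)
        d=cv2.fitLine(X,cv2.DIST_L2,0,.01,.01).ravel();print(n,k,a,ce,X.mean(0).round(1),"angle",np.arctan(abs(d[0]/d[1])).round(3),X.min(0).round(),X.max(0).round())
    f.append(cv2.cvtColor(c["frame"],cv2.COLOR_RGB2BGR))
t=cv2.resize(f[1][130:230,235:335],(384,384),interpolation=cv2.INTER_CUBIC)
cv2.imwrite("pics/c5.png",cv2.resize(np.hstack([f[0],t]),None,fx=.89,fy=.89))
E
```

```text
t13.47 unit xy [-176.6  126.7] z 234.8 jaw 172.1 F unit [-0.2 -0.3] -1.8 grip 0.005
wrist blue 273 [197.2  11.8] [-125.4  -45.4] angle 0.093 [-131.  -58.] [-120.  -31.]
wrist blue 724 [197.2 126.2] [-125.8   66.6] angle 0.005 [-132.   35.] [-120.  101.]
wrist blue 754 [223.2 175.1] [-149.8  113.9] angle 1.376 [-188.  102.] [-107.  126.]
wrist or 79 [204.2  26.2] [-131.9  -30.9] angle 0.001 [-135.  -37.] [-129.  -25.]
wrist or 65 [203.1  37.5] [-131.1  -19.3] angle 0.659 [-135.  -23.] [-126.  -14.]
wrist or 118 [202.5  89.4] [-130.8   31.5] angle 0.311 [-135.   24.] [-125.   38.]
top blue 31 [254.  169.3] [-124.   75.] angle 0.012 [-127.   55.] [-120.   95.]
top blue 66 [322.6 181.3] [-151.6 -117.1] angle 1.365 [-185. -127.] [-113. -107.]
top or 15 [270.3 173.3] [-133.    29.1] angle 1.482 [-138.   24.] [-126.   33.]
top or 14 [291.1 173.9] [-132.6  -29.3] angle 1.039 [-139.  -35.] [-127.  -24.]
```

View pics/c5.png

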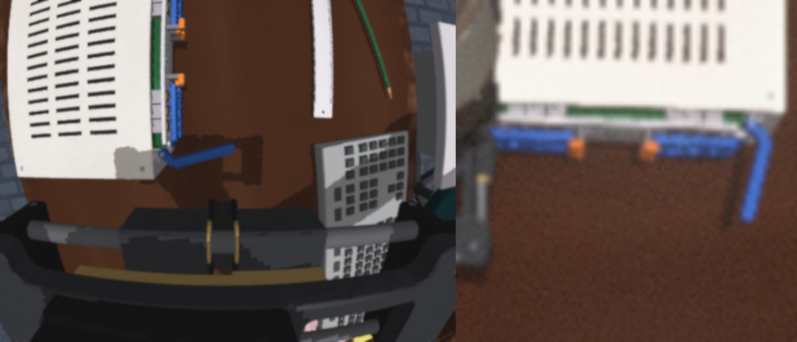

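Both levers are fully out (measured about 1.37 rad each). Both catches have moved in about 27 mm, and the stop was firm at 18 N, so the plugs have met. I'll work out the path for swinging in the left lever.

```bash
cat >> h.py <<'E'
def path(side,ths,d=68,off=10):
    out=[]
    for t in ths:
        px=-107.6+9*max(0,.9-t)/.9
        e=np.array([-np.sin(t),-np.cos(t)]);n=np.array([-np.cos(t),np.sin(t)])
        u=np.array([px,112])+d*e+20*n+[-off,9.5];u[1]*=side;out.append(u)
    return np.array(out)
E
python3 - <<'E'
from h import *
to(-185,142,101)
for s in(1,-1):
    P=path(s,[1.34,1.2,1.1,1,.9,.8,.7,.6,.5,.4,.3,.2,.15,.1,.05,0])
    print(np.c_[P.round(1),np.vstack([[0,0],np.diff(P,axis=0)@U.T]).round(1)].tolist())
E
```

```text
t13.57 unit xy [-178.3  123.6] z 232.4 jaw 172.0 F unit [ 0.5 -0.2] -0.5 grip 0.008
to (-185, 142, 101) delta [-4.  19.2] -131.4
[[-188.4, 125.4, 0.0, 0.0], [-188.2, 115.5, -1.3, -9.8], [-187.3, 108.5, -0.1, -7.1], [-185.6, 101.6, 0.6, -7.1], [-183.3, 94.9, 1.3, -7.0], [-179.3, 88.5, 3.0, -6.9], [-174.7, 82.4, 3.7, -6.7], [-169.5, 76.7, 4.3, -6.4], [-163.8, 71.4, 4.9, -6.0], [-157.5, 66.7, 5.5, -5.6], [-150.8, 62.4, 6.0, -5.1], [-143.7, 58.8, 6.5, -4.6], [-140.0, 57.3, 3.4, -2.1], [-136.3, 55.8, 3.5, -1.9], [-132.5, 54.6, 3.6, -1.8], [-128.6, 53.5, 3.7, -1.6]]
[[-188.4, -125.4, 0.0, 0.0], [-188.2, -115.5, 1.6, 9.8], [-187.3, -108.5, 1.9, 6.8], [-185.6, -101.6, 2.6, 6.6], [-183.3, -94.9, 3.3, 6.3], [-179.3, -88.5, 4.9, 5.8], [-174.7, -82.4, 5.4, 5.4], [-169.5, -76.7, 6.0, 4.9], [-163.8, -71.4, 6.4, 4.4], [-157.5, -66.7, 6.9, 3.8], [-150.8, -62.4, 7.2, 3.2], [-143.7, -58.8, 7.5, 2.6], [-140.0, -57.3, 3.9, 1.0], [-136.3, -55.8, 3.9, 0.9], [-132.5, -54.6, 4.0, 0.7], [-128.6, -53.5, 4.0, 0.5]]
```

```bash

python3 -m jog '{"rot":[[0,0,0],[0,0,0],[0,0,0],[0,0,0],[0,0,0],[0,0,0],[0,0,0],[0,0,0]],"delta_pos":[[-4,19,0],[0,0,-20],[0,0,-25],[0,0,-25],[0,0,-25],[0,0,-24],[0,0,-12],[0,0,0]],"grip":[0,0,0,0,0,0,0,0]}' >/dev/null; python3 -c "from h import *;to(-188,126,101)"
python3 -m jog '{"rot":[[0,0,0],[0,0,0],[0,0,0],[0,0,0],[0,0,0],[0,0,0],[0,0,0]],"delta_pos":[[-1,-5,0],[-1,-5,0],[-1,-5,0],[-0.7,-5,0],[-0.6,-5,0],[-0.3,-4,0],[0,0,0]],"grip":[0,0,0,0,0,0,0]}' >/dev/null; python3 -c "from h import *;to(-187.3,108.5,101)"
```

```text
t14.23 unit xy [-187.5  138.7] z 97.0 jaw 171.8 F unit [-0.8  0.9] -0.8 grip 0.004
to (-188, 126, 101) delta [ -2.3 -12.5] 4.0
t14.82 unit xy [-186.6  110.4] z 101.0 jaw 171.8 F unit [0.2 0.7] 0.1 grip 0.004
to (-187.3, 108.5, 101) delta [-1.  -1.7] 0.0
```

```bash

python3 -m jog '{"rot":[[0,0,0],[0,0,0],[0,0,0],[0,0,0],[0,0,0]],"delta_pos":[[0.3,-4,0],[0.3,-4,0],[0.6,-4,0],[0.6,-4,0],[0,0,0]],"grip":[0,0,0,0,0]}' >/dev/null; python3 -c "from h import *;to(-183.3,94.9,101)"
python3 -m jog '{"rot":[[0,0,0],[0,0,0],[0,0,0],[0,0,0],[0,0,0]],"delta_pos":[[1.5,-3.4,0],[1.5,-3.4,0],[1.9,-3.3,0],[1.9,-3.3,0],[0,0,0]],"grip":[0,0,0,0,0]}' >/dev/null; python3 -c "from h import *;to(-174.7,82.4,101)"
python3 -m jog '{"rot":[[0,0,0],[0,0,0],[0,0,0],[0,0,0],[0,0,0]],"delta_pos":[[2.1,-3.2,0],[2.1,-3.2,0],[2.5,-3,0],[2.5,-3,0],[0,0,0]],"grip":[0,0,0,0,0]}' >/dev/null; python3 -c "from h import *;to(-163.8,71.4,101)"
```

```text
t15.23 unit xy [-182.4   94.9] z 100.4 jaw 171.8 F unit [ 0.4 -0.4] 0.7 grip 0.01
to (-183.3, 94.9, 101) delta [-0.9  0.1] 0.6
t15.65 unit xy [-174.9   82.8] z 100.2 jaw 171.8 F unit [-4.8  1.1] 1.8 grip 0.005
to (-174.7, 82.4, 101) delta [ 0.1 -0.4] 0.8
t16.07 unit xy [-164.2   72.4] z 100.2 jaw 171.8 F unit [-4.8  2.9] 1.7 grip 0.006
to (-163.8, 71.4, 101) delta [ 0.3 -1. ] 0.8
```

```bash

python3 -m jog '{"rot":[[0,0,0],[0,0,0],[0,0,0],[0,0,0],[0,0,0]],"delta_pos":[[2.8,-2.8,0],[2.8,-2.8,0],[3,-2.6,0],[3,-2.6,0],[0,0,0]],"grip":[0,0,0,0,0]}' >/dev/null; python3 -c "from h import *;to(-150.8,62.4,101)"
python3 -m jog '{"rot":[[0,0,0],[0,0,0],[0,0,0],[0,0,0]],"delta_pos":[[3.2,-2.3,0],[3.3,-2.3,0],[0,0,0],[0,0,0]],"grip":[0,0,0,0]}' >/dev/null; python3 -c "from h import *;to(-143.7,58.8,101)"
```

```text
t16.48 unit xy [-151.2   64.3] z 100.2 jaw 171.8 F unit [-5.5  5.9] 2.1 grip 0.004
to (-150.8, 62.4, 101) delta [ 0.1 -2. ] 0.8
t16.82 unit xy [-145.2   61.2] z 100.1 jaw 171.8 F unit [-8.4  9. ] 4.2 grip 0.006
to (-143.7, 58.8, 101) delta [ 1.2 -2.6] 0.9
```

```bash

python3 -m jog '{"rot":[[0,0,0],[0,0,0],[0,0,0],[0,0,0],[0,0,0]],"delta_pos":[[2,-0.3,0],[2,-0.3,0],[2,-0.3,0],[0,0,0],[0,0,0]],"grip":[0,0,0,0,0]}' >/dev/null; python3 -c "from h import *;to(-140,57.3,101)"
python3 -m jog '{"rot":[[0,0,0],[0,0,0],[0,0,0],[0,0,0],[0,0,0]],"delta_pos":[[2,-0.3,0],[2,-0.3,0],[2,-0.3,0],[0,0,0],[0,0,0]],"grip":[0,0,0,0,0]}' >/dev/null; python3 -c "from h import *;to(-136,56,101)"
```

```text
t17.23 unit xy [-142.5   60.2] z 99.8 jaw 171.8 F unit [-15.6   8. ] 10.1 grip 0.005
to (-140, 57.3, 101) delta [ 2.1 -3.3] 1.2
t17.65 unit xy [-138.8   59. ] z 99.7 jaw 171.7 F unit [-19.9   5.3] 13.6 grip 0.003
to (-136, 56, 101) delta [ 2.3 -3.3] 1.3
```

```bash

python3 -m jog '{"rot":[[0,0,0],[0,0,0],[0,0,0],[0,0,0]],"delta_pos":[[1,-0.1,1],[1,-0.1,1],[0,0,0],[0,0,0]],"grip":[0,0,0,0]}' >/dev/null; python3 -c "from h import *;st()"
python3 -m jog '{"rot":[[0,0,0],[0,0,0],[0,0,0],[0,0,0]],"delta_pos":[[1.5,-0.2,1],[1.5,-0.2,0.5],[0,0,0],[0,0,0]],"grip":[0,0,0,0]}' >/dev/null; python3 -c "from h import *;st()"
```

```text
t17.98 unit xy [-138.2   58.8] z 100.0 jaw 171.7 F unit [-19.8   5.8] 9.4 grip 0.003
t18.32 unit xy [-136.6   58.4] z 100.3 jaw 171.7 F unit [-20.6   4.8] 6.1 grip 0.007
```

```bash

python3 -m jog '{"rot":[[0,0,0],[0,0,0],[0,0,0],[0,0,0]],"delta_pos":[[1.5,-0.1,0.5],[1.5,-0.1,0.5],[0,0,0],[0,0,0]],"grip":[0,0,0,0]}' >/dev/null; python3 -c "from h import *;st()"
python3 -m jog '{"rot":[[0,0,0],[0,0,0],[0,0,0],[0,0,0]],"delta_pos":[[1.5,-0.1,0.5],[1.5,-0.1,0.5],[0,0,0],[0,0,0]],"grip":[0,0,0,0]}' >/dev/null; python3 -c "from h import *;st()"
python3 -m jog '{"rot":[[0,0,0],[0,0,0],[0,0,0],[0,0,0]],"delta_pos":[[1.5,-0.1,0.5],[1,-0.1,0.5],[0,0,0],[0,0,0]],"grip":[0,0,0,0]}' >/dev/null; python3 -c "from h import *;st()"
```

```text
t18.65 unit xy [-134.9   57.9] z 100.4 jaw 171.6 F unit [-21.8   3.8] 4.2 grip 0.002
t18.98 unit xy [-133.1   57.4] z 100.6 jaw 171.6 F unit [-22.   -0.1] 1.0 grip 0.009
t19.32 unit xy [-132.4   57.2] z 100.6 jaw 171.6 F unit [-24.1   0.8] 0.9 grip 0.006
```

```bash

python3 -m jog '{"rot":[[0,0,0],[0,0,0],[0,0,0],[0,0,0]],"delta_pos":[[1,-0.1,0],[1,-0.1,0],[0,0,0],[0,0,0]],"grip":[0,0,0,0]}' >/dev/null; python3 -c "from h import *;st()"
python3 -m jog '{"rot":[[0,0,0],[0,0,0],[0,0,0],[0,0,0]],"delta_pos":[[1,-0.1,0],[1,-0.1,0],[0,0,0],[0,0,0]],"grip":[0,0,0,0]}' >/dev/null; python3 -c "from h import *;st()"
python3 -m jog '{"rot":[[0,0,0],[0,0,0],[0,0,0]],"delta_pos":[[1,-0.1,0],[0,0,0],[0,0,0]],"grip":[0,0,0]}' >/dev/null; python3 -c "from h import *;st()"
```

```text
t19.65 unit xy [-131.7   57.1] z 100.6 jaw 171.5 F unit [-27.7   1.8] 3.1 grip 0.001
t19.98 unit xy [-131.5   57. ] z 100.5 jaw 171.5 F unit [-32.8   2.7] 6.2 grip 0.012
t20.23 unit xy [-131.4   57. ] z 100.5 jaw 171.5 F unit [-34.5   2.5] 7.9 grip 0.004
```

```bash

python3 -m jog '{"rot":[[0,0,0],[0,0,0],[0,0,0],[0,0,0],[0,0,0],[0,0,0],[0,0,0],[0,0,0]],"delta_pos":[[-7,1,0],[-10,1.5,0],[-15,2,0],[-10,10,25],[0,20,30],[0,25,20],[0,0,0],[0,0,0]],"grip":[0,0,0,0,0,0,0,0]}' >/dev/null; 
python3 - <<'E'
from h import *
st()
c=cap("wrist");b,o,w=masks(c)
for k,m in(("blue",b),("or",o)):
    for a,ce,mm in blobs(m,20):
        X=castw(c,np.argwhere(mm)[:,::-1],.092).astype(np.float32)
        print(k,a,ce,X.mean(0).round(1),X.min(0).round(),X.max(0).round())
cv2.imwrite("pics/c6.png",cv2.resize(cv2.cvtColor(c["frame"],cv2.COLOR_RGB2BGR)[0:230,150:350],None,fx=2.6,fy=2.6,interpolation=cv2.INTER_CUBIC))
E
```

```text
t20.90 unit xy [-161.1  114.7] z 183.7 jaw 172.0 F unit [-0.3  0.4] 0.2 grip 0.002
blue 340 [201.2  11.6] [-123.6  -40.9] [-130.  -51.] [-118.  -29.]
blue 2237 [205.5 152.5] [-126.6   72. ] [-145.   34.] [-101.  116.]
or 117 [209.4  26. ] [-130.2  -28.2] [-133.  -35.] [-127.  -22.]
or 73 [209.3  38.7] [-130.3  -17.7] [-134.  -21.] [-125.  -13.]
or 135 [207.3 101.7] [-128.9   32. ] [-132.   26.] [-125.   39.]
```

View pics/c6.png

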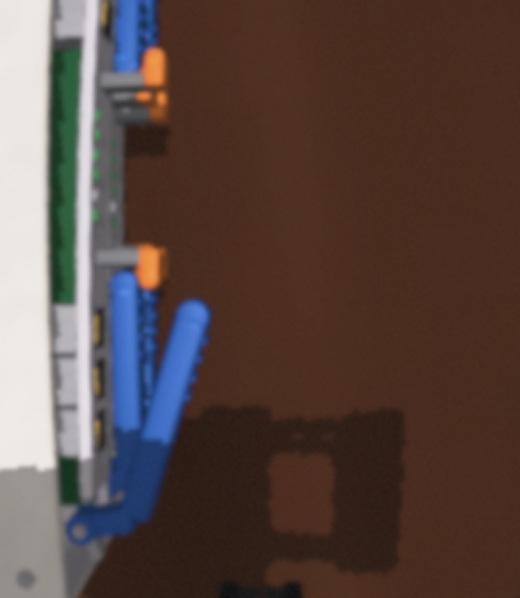

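The left lever has sprung back to about 0.25 rad: its tip is at (195,315) in the crop and the catch at (150,265). It was short of the catch because I pushed too close to the pivot and took all the plug load on one side. Next I swing the right lever in, pushing nearer its tip, and then come back to the left.

```bash

python3 -m jog '{"rot":[[0,0,0],[0,0,0],[0,0,0],[0,0,0],[0,0,0],[0,0,0],[0,0,0],[0,0,0],[0,0,0]],"delta_pos":[[-7,-28,0],[-8,-30,0],[-8,-32,0],[-8,-32,0],[-8,-32,0],[-8,-32,0],[-8,-32,0],[-7,-33,0],[0,0,0]],"grip":[0,0,0,0,0,0,0,0,0]}' >/dev/null; python3 -c "from h import *;to(-188,-142,101)"
```

```text
t21.70 unit xy [-189.4 -149.2] z 180.2 jaw 171.5 F unit [0.3 0.3] -0.2 grip 0.002
to (-188, -142, 101) delta [2.5 6.9] -79.2
```

```bash

python3 -m jog '{"rot":[[0,0,0],[0,0,0],[0,0,0],[0,0,0],[0,0,0]],"delta_pos":[[0,0,-24],[0,0,-24],[0,0,-24],[0,0,-10],[0,0,0]],"grip":[0,0,0,0,0]}' >/dev/null; python3 -c "from h import *;to(-187.3,-108.5,101)"
python3 -m jog '{"rot":[[0,0,0],[0,0,0],[0,0,0],[0,0,0],[0,0,0],[0,0,0],[0,0,0],[0,0,0],[0,0,0]],"delta_pos":[[1,5,0],[1,5,0],[1,5,0],[1,5,0],[1,5,0],[1,5,0],[1.2,5,0],[1.2,5,0],[0,0,0]],"grip":[0,0,0,0,0,0,0,0,0]}' >/dev/null; python3 -c "from h import *;to(-187.3,-108.5,101)"
```

```text
t22.12 unit xy [-190.3 -144.3] z 96.3 jaw 171.8 F unit [-0.4  0.7] -0.0 grip 0.007
to (-187.3, -108.5, 101) delta [ 8.1 35. ] 4.7
t22.87 unit xy [-185. -102.] z 100.1 jaw 171.9 F unit [-1.3 -0.2] -0.1 grip 0.003
to (-187.3, -108.5, 101) delta [-3.2 -6.1] 0.9
```

```bash

python3 -m jog '{"rot":[[0,0,0],[0,0,0],[0,0,0],[0,0,0],[0,0,0],[0,0,0]],"delta_pos":[[1,3.2,0],[1,3.2,0],[1,3.2,0],[1,3.2,0],[1,3.2,0],[0,0,0]],"grip":[0,0,0,0,0,0]}' >/dev/null; python3 -c "from h import *;to(-182.2,-85.7,101)"
python3 -m jog '{"rot":[[0,0,0],[0,0,0],[0,0,0],[0,0,0],[0,0,0]],"delta_pos":[[3,2.7,0],[3,2.7,0],[3,2.7,0],[3,2.7,0],[0,0,0]],"grip":[0,0,0,0,0]}' >/dev/null; python3 -c "from h import *;to(-171.8,-73.4,101)"
python3 -m jog '{"rot":[[0,0,0],[0,0,0],[0,0,0],[0,0,0],[0,0,0]],"delta_pos":[[3.5,2.1,0],[3.5,2.1,0],[3.5,2.1,0],[3.5,2.1,0],[0,0,0]],"grip":[0,0,0,0,0]}' >/dev/null; python3 -c "from h import *;to(-159.1,-63,101)"
```

```text
t23.37 unit xy [-182.3  -85.9] z 100.0 jaw 171.9 F unit [-0.2 -0.5] -0.1 grip 0.007
to (-182.2, -85.7, 101) delta [0.2 0.2] 1.0
t23.78 unit xy [-172.6  -74.2] z 99.8 jaw 171.9 F unit [-2.3 -2.2] 1.2 grip 0.003
to (-171.8, -73.4, 101) delta [0.9 0.7] 1.2
t24.20 unit xy [-160.   -64.1] z 99.8 jaw 171.9 F unit [-3.3 -4.1] 1.2 grip 0.007
to (-159.1, -63, 101) delta [1. 1.] 1.2
```

```bash

python3 -m jog '{"rot":[[0,0,0],[0,0,0],[0,0,0],[0,0,0],[0,0,0],[0,0,0]],"delta_pos":[[3.1,1.2,0.3],[3.1,1.2,0.3],[3.1,1.2,0.3],[3.1,1.2,0.3],[3.1,1.2,0.3],[0,0,0]],"grip":[0,0,0,0,0,0]}' >/dev/null; python3 -c "from h import *;to(-144.5,-54.9,101)"
python3 -m jog '{"rot":[[0,0,0],[0,0,0],[0,0,0],[0,0,0],[0,0,0]],"delta_pos":[[2,0.4,0.5],[2,0.4,0.5],[2,0.4,0.5],[0,0,0],[0,0,0]],"grip":[0,0,0,0,0]}' >/dev/null; python3 -c "from h import *;to(-140,-53,101)"
python3 -m jog '{"rot":[[0,0,0],[0,0,0],[0,0,0],[0,0,0],[0,0,0]],"delta_pos":[[2,0.2,0.5],[2,0.2,0.5],[2,0.2,0.5],[0,0,0],[0,0,0]],"grip":[0,0,0,0,0]}' >/dev/null; python3 -c "from h import *;to(-136,-51,101)"
```

```text
t24.70 unit xy [-147.3  -56.8] z 100.2 jaw 171.8 F unit [-3.6 -5.5] -0.9 grip 0.005
to (-144.5, -54.9, 101) delta [3.1 1.5] 0.8
t25.12 unit xy [-143.   -54.8] z 100.7 jaw 171.8 F unit [-6.3 -5.4] -3.4 grip 0.005
to (-140, -53, 101) delta [3.2 1.4] 0.3
t25.53 unit xy [-140.   -53.7] z 100.9 jaw 171.7 F unit [-9.1 -6.4] -4.2 grip 0.001
to (-136, -51, 101) delta [4.4 2.1] 0.1
```

```bash

python3 -m jog '{"rot":[[0,0,0],[0,0,0],[0,0,0],[0,0,0],[0,0,0]],"delta_pos":[[2,-0.1,0],[2,-0.1,0],[2,-0.1,0],[0,0,0],[0,0,0]],"grip":[0,0,0,0,0]}' >/dev/null; python3 -c "from h import *;st()"
python3 -m jog '{"rot":[[0,0,0],[0,0,0],[0,0,0],[0,0,0],[0,0,0]],"delta_pos":[[2,-0.1,0],[2,-0.1,0],[1,-0.1,0],[0,0,0],[0,0,0]],"grip":[0,0,0,0,0]}' >/dev/null; python3 -c "from h import *;st()"
python3 -m jog '{"rot":[[0,0,0],[0,0,0],[0,0,0],[0,0,0]],"delta_pos":[[1,-0.1,0],[1,-0.1,0],[0,0,0],[0,0,0]],"grip":[0,0,0,0]}' >/dev/null; python3 -c "from h import *;st()"
```

```text
t25.95 unit xy [-131.5  -52. ] z 101.7 jaw 171.8 F unit [-5.7 -1.8] -3.9 grip 0.007
t26.37 unit xy [-129.6  -52.1] z 101.0 jaw 171.7 F unit [-11.2  -3.6] -1.3 grip 0.008
t26.70 unit xy [-129.4  -52.1] z 100.9 jaw 171.7 F unit [-15.4  -1.6] 1.6 grip 0.009
```

```bash

python3 -m jog '{"rot":[[0,0,0],[0,0,0],[0,0,0],[0,0,0]],"delta_pos":[[1,-0.1,0],[1,-0.1,0],[1,-0.1,0],[0,0,0]],"grip":[0,0,0,0]}' >/dev/null; python3 -c "from h import *;st()"
python3 -m jog '{"rot":[[0,0,0],[0,0,0],[0,0,0],[0,0,0],[0,0,0],[0,0,0],[0,0,0],[0,0,0]],"delta_pos":[[-8,1,0],[-12,1.5,0],[-15,2,0],[-10,10,25],[0,20,30],[0,25,25],[0,30,0],[0,0,0]],"grip":[0,0,0,0,0,0,0,0]}' >/dev/null; 
python3 - <<'E'
from h import *
st()
c=cap("wrist");cv2.imwrite("pics/c7.png",cv2.cvtColor(c["frame"],cv2.COLOR_RGB2BGR))
cv2.imwrite("pics/c7.png",cv2.resize(cv2.cvtColor(c["frame"],cv2.COLOR_RGB2BGR)[0:250,120:350],None,fx=2.4,fy=2.4,interpolation=cv2.INTER_CUBIC))
E
```

```text
t27.03 unit xy [-129.1  -52.1] z 100.8 jaw 171.7 F unit [-20.4  -1.4] 5.6 grip 0.004
t27.70 unit xy [-172.7   35.7] z 187.2 jaw 172.1 F unit [-0.  -0.5] -1.1 grip 0.006
```

View pics/c7.png

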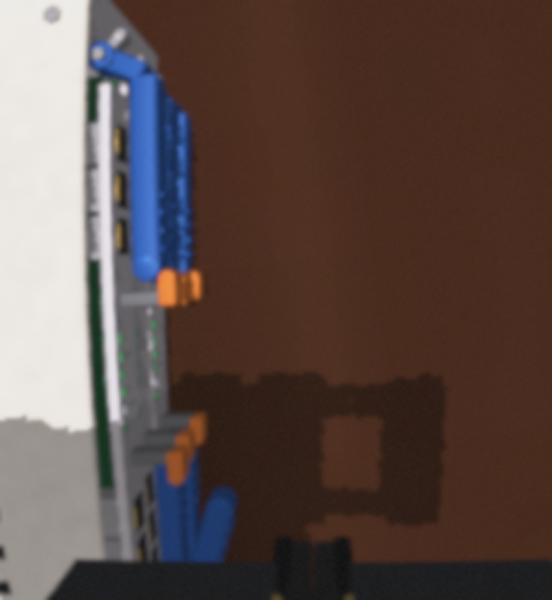

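The right lever is latched behind its catch (145,265 against catch 175,288). The left lever is still partly open, with its tip at (225,495). I'll go back to it.

```bash

python3 -m jog '{"rot":[[0,0,0],[0,0,0],[0,0,0],[0,0,0],[0,0,0],[0,0,0],[0,0,0],[0,0,0]],"delta_pos":[[6,14,0],[6,14,0],[0,0,-20],[0,0,-24],[0,0,-24],[0,0,-18],[0,0,0],[0,0,0]],"grip":[0,0,0,0,0,0,0,0]}' >/dev/null; python3 -c "from h import *;to(-148,56,101)"
```

```text
t28.42 unit xy [-166.7   60.7] z 97.4 jaw 171.9 F unit [0.3 0. ] 1.0 grip 0.003
to (-148, 56, 101) delta [17.8 -7.4] 3.6
```

```bash

python3 -m jog '{"rot":[[0,0,0],[0,0,0],[0,0,0],[0,0,0],[0,0,0],[0,0,0]],"delta_pos":[[3.6,-1.6,0.6],[3.6,-1.6,0.6],[3.6,-1.6,0.6],[3.6,-1.6,0.6],[3.6,-1.6,0.6],[0,0,0]],"grip":[0,0,0,0,0,0]}' >/dev/null; python3 -c "from h import *;st()"
python3 -m jog '{"rot":[[0,0,0],[0,0,0],[0,0,0],[0,0,0],[0,0,0]],"delta_pos":[[2,-0.9,0.3],[2,-0.9,0.3],[2,-0.9,0.3],[0,0,0],[0,0,0]],"grip":[0,0,0,0,0]}' >/dev/null; python3 -c "from h import *;st()"
python3 -m jog '{"rot":[[0,0,0],[0,0,0],[0,0,0],[0,0,0],[0,0,0]],"delta_pos":[[2,-0.8,0.3],[2,-0.8,0.3],[2,-0.8,0.3],[0,0,0],[0,0,0]],"grip":[0,0,0,0,0]}' >/dev/null; python3 -c "from h import *;st()"
```

```text
t28.92 unit xy [-148.2   54.9] z 101.8 jaw 171.8 F unit [-3.9  0.1] 1.9 grip 0.004
t29.33 unit xy [-143.4   53. ] z 101.9 jaw 171.8 F unit [-4.8  0.4] 1.7 grip 0.006
t29.75 unit xy [-139.3   51.5] z 101.9 jaw 171.8 F unit [-8.4  1.5] 2.3 grip 0.001
```

```bash

python3 -m jog '{"rot":[[0,0,0],[0,0,0],[0,0,0],[0,0,0],[0,0,0]],"delta_pos":[[2,-0.5,0.4],[2,-0.5,0.4],[2,-0.5,0.4],[0,0,0],[0,0,0]],"grip":[0,0,0,0,0]}' >/dev/null; python3 -c "from h import *;st()"
python3 -m jog '{"rot":[[0,0,0],[0,0,0],[0,0,0],[0,0,0]],"delta_pos":[[1.5,-0.2,0.4],[1.5,-0.2,0.4],[0,0,0],[0,0,0]],"grip":[0,0,0,0]}' >/dev/null; python3 -c "from h import *;st()"
python3 -m jog '{"rot":[[0,0,0],[0,0,0],[0,0,0],[0,0,0]],"delta_pos":[[1.5,-0.2,0.4],[1.5,-0.2,0.4],[0,0,0],[0,0,0]],"grip":[0,0,0,0]}' >/dev/null; python3 -c "from h import *;st()"
python3 -m jog '{"rot":[[0,0,0],[0,0,0],[0,0,0],[0,0,0]],"delta_pos":[[1.5,-0.2,0],[1.5,-0.2,0],[0,0,0],[0,0,0]],"grip":[0,0,0,0]}' >/dev/null; python3 -c "from h import *;st()"
```

```text
t30.17 unit xy [-134.    50.3] z 102.2 jaw 171.8 F unit [-8.5 -0. ] -0.7 grip 0.005
t30.50 unit xy [-130.6   50. ] z 102.6 jaw 171.7 F unit [-6.  -1.4] -3.1 grip 0.006
t30.83 unit xy [-128.8   50. ] z 103.1 jaw 171.8 F unit [-9.  -0.9] -1.8 grip 0.005
t31.17 unit xy [-128.4   50. ] z 102.9 jaw 171.7 F unit [-15.8   1.1] 2.5 grip 0.008
```

Stopped at -128.4, where "shut" was expected. I'll press a little more, then retreat and look.

```bash

python3 -m jog '{"rot":[[0,0,0],[0,0,0],[0,0,0],[0,0,0]],"delta_pos":[[1,-0.1,0],[1.5,-0.2,0],[0,0,0],[0,0,0]],"grip":[0,0,0,0]}' >/dev/null; python3 -c "from h import *;st()"
python3 -m jog '{"rot":[[0,0,0],[0,0,0],[0,0,0],[0,0,0],[0,0,0],[0,0,0],[0,0,0],[0,0,0],[0,0,0]],"delta_pos":[[-8,1,0],[-12,1.5,0],[-15,2,0],[-10,10,25],[0,20,30],[0,25,30],[0,20,20],[0,0,0],[0,0,0]],"grip":[0,0,0,0,0,0,0,0,0]}' >/dev/null; 
python3 - <<'E'
from h import *
st()
c=cap("wrist");b,o,w=masks(c)
for k,m in(("blue",b),("or",o)):
    for a,ce,mm in blobs(m,20):
        X=castw(c,np.argwhere(mm)[:,::-1],.092).astype(np.float32)
        print(k,a,ce,X.mean(0).round(1),X.min(0).round(),X.max(0).round())
cv2.imwrite("pics/c8.png",cv2.resize(cv2.cvtColor(c["frame"],cv2.COLOR_RGB2BGR)[0:230,150:350],None,fx=2.6,fy=2.6,interpolation=cv2.INTER_CUBIC))
E
```

```text
t31.50 unit xy [-128.1   50. ] z 102.3 jaw 171.7 F unit [-18.9   2.8] 3.6 grip 0.005
t32.25 unit xy [-172.4  125.2] z 212.9 jaw 172.0 F unit [-0.4  0. ] 0.2 grip 0.007
blue 378 [192.2   8.8] [-121.7  -43.5] [-132.  -53.] [-112.  -29.]
blue 1570 [190.6 134.3] [-120.3   70.4] [-132.   34.] [-100.  114.]
or 184 [198.7  29.2] [-127.9  -23.5] [-135.  -36.] [-121.  -11.]
or 209 [198.4  90.1] [-127.9   31.6] [-135.   24.] [-121.   39.]
```

View pics/c8.png

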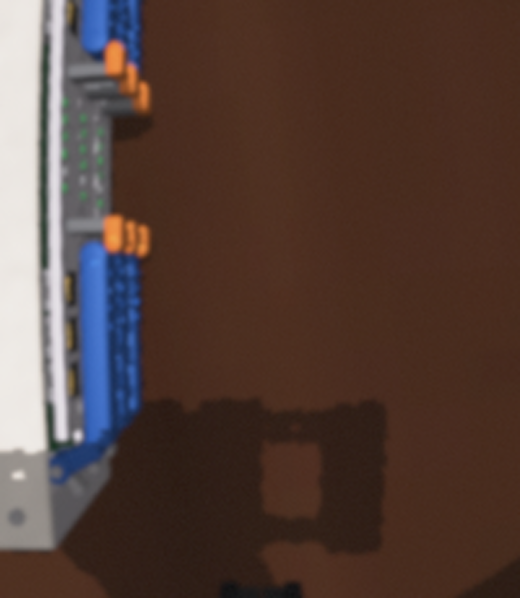

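The left lever is flat behind its catch (95,245 behind 113,235), and the right one too (95,40 behind 115,58). The catches line up with the stacks on the seated cards below. The arm is clear, so I'm handing in.

```bash
python3 -c "
from station import finish_job
print(finish_job())"
```

```text
the job is handed in; nothing more can be done
None
```

The card looks fully home with both levers snapped behind their orange catches. I handed the job in at about 32 s; no verdict was given.

**What I did:** I swung both levers fully out and pushed the card in by the middle of its panel, stopping when it met a firm stop at 18 N. I then swung the right lever in until it latched, and after it the left.

**Last checks:** In the final wrist picture both levers are flat behind their catches, and the top card's catches line up with those of the two seated cards on both sides. Both levers stopped within 1 mm of where a shut lever should stop. The arm was clear of everything, at 213 mm height.

**What went wrong or was not checked:**
- **Left lever, first try:** I pushed it too near its pin and on its own. It reached about 35 N without latching and sprang back to about 0.25 rad. Pushing nearer its tip, after the right lever was in, closed it at under 20 N.
- **Card push:** There were side forces of about 6 N partway, which went away after small shifts sideways and up.
- **Depth and straightness:** I judged these from pictures and stop positions. The camera views disagree by about 3–5 mm, so the 1.4 mm depth limit was not measured directly.
- **Other things on the desk:** I did not measure them again at the end, but the robot never worked near them.

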